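Take the bearing play out of a strap roller's handwheel

TASK

The handwheel of the strap-rolling machine is loose on its axle: take its rim at the top and gently rock it side to side along the axle, first in towards the rollers, then out again, to feel how much play there is. Then tighten the hub nut with its ball lever (swing the ball over, away from the robot) until the play is just gone and the bearing lightly preloaded, not cramped. Let go, rock the rim gently in and out once more to make sure that it no longer knocks, and leave everything else on the bench where it is.

Things in the scene. Friction and masses are not known exactly. Their poses are not given: they have to be found in the camera images.
- machine: iron-grey strap-rolling machine, bolted down: two rollers between cheeks, handwheel overhanging at one end. Origin on the bench under the wheel's centre; axle 140 mm up. y along the axle, + from wheel 'in' to the rollers, - 'out'; x level, away from the robot. Gear housing 92 mm across begins 35 mm in from the wheel's middle plane; cheek (250 mm high, screw knobs to 310) 85 mm in.
- bearing: hub of the handwheel, 86 mm across; rocks with the wheel (about the machine's x), does not spin. Origin at the wheel's centre; its y is the wheel's axis. Loose, it rocks freely 0.018 to 0.06 rad to each side, then meets the nut and yields elastically, about 1 mm at the rim top for 4 N; with no play only some 0.1 mm per N, both ways. 28 N at the rim, or a nut far too tight, damages it.
- rim_top (a point): centre of the handwheel's round rim bar at its top, 88 mm above the wheel's centre; rocks with the hub but does not go round with the wheel. Five-spoke wheel, rim bar 20 mm thick, 196 mm over all, in the machine's x-z plane; it also spins. Rocks freely 1.5 to 5.5 mm each way here. Take the bar across y from above, loosely: squeezed, the grip's own friction (2 to 4 N) masks the play.
- adjuster: hub nut with ball lever outside (-y) the wheel. Origin at the wheel's centre, y along the axle; turns about y: 0 = lever upright, starts 0.7 to 1.05 rad towards -x (the robot), stop at +1.2. Ball over towards +x tightens. The nut stays where left; its friction (0.15 N m, 1.6 N at the ball) hides the small rise when the play ends, which is between -0.3 and 0.52 rad, different each time.
- knob (a point): centre of the lever's black ball, 26 mm across, 95 mm from the axle line, 75 mm out (-y) from the wheel's middle plane; a 9 mm bar runs from it to the nut. Push it over, or pinch it across y. Free rocking each way = 0.045 rad x (sin(lever angle where play ends) - sin(lever angle)). A light preload is right: the lever past that angle by 0.15 to 0.35 in its sine; much more cramps the bearing.
- oiler: bystander: white plastic oil bottle with spout, 48 mm across, 118 mm high, near the machine on the far side of the wheel; origin under its centre
- spanner: bystander: steel spanner, 170 mm long, lying flat before the machine; origin under its middle
- wax_tin: bystander: flat metal tin, 68 mm across, 25 mm high, before the machine; origin under its centre
- spool_a: bystander: brown thread cone, 52 mm across, 86 mm high; origin under its centre
- spool_b: bystander: cream thread cone, 52 mm across, 86 mm high; origin under its centre
- awl: bystander: awl with dark wooden handle, 150 mm long, lying; origin under its middle
- mallet: bystander: mallet with pale head, 210 mm long, lying; origin under its middle
- slicker: bystander: turned wooden edge slicker, 122 mm long, lying; origin under its middle

How it is judged:
On the way, in this order (a step that is already met when the one before it is completed fails the run):
1. the slack rim is rocked in, towards the rollers, by more than 1.2 mm (y of rim_top in the frame of machine above 0.0012 m), for 0.05 s.
2. and out again, by more than 1.2 mm the other way (y of rim_top in the frame of machine below -0.0012 m), for 0.05 s.
3. the nut is tightened until the play is gone: it bears on the bearing with 5 to 40 N, wheel not held, standing square (contact force between adjuster and bearing between 5 and 40 N and contact force between the fingers and bearing below 0.2 N and angle between the y axis of bearing and the y axis of machine, either way round below 0.0015 rad), for 0.2 s.
4. the rim is pushed in again and only yields elastically (more than 0.15 mm) (y of rim_top in the frame of machine above 0.00015 m and contact force between adjuster and bearing above 5 N), for 0.05 s.
5. and pulled out again likewise (y of rim_top in the frame of machine below -0.00015 m and contact force between adjuster and bearing above 5 N), for 0.05 s.
At the end, for the whole second after the job is handed in: The play is gone: the nut bears on the bearing with 5 to 40 N (no gap, light preload, about 0.1 to 0.4 past the end of play in the sine of the lever angle), the wheel stands square within 0.002 rad, the lever is at rest (contact force between adjuster and bearing between 5 and 40 N and angle between the y axis of bearing and the y axis of machine, either way round below 0.002 rad and angular speed of adjuster below 0.05 rad/s); the robot touches nothing.
It fails at once if the bearing is overloaded, by rocking the rim hard or by over-tightening (more than 75 N between nut and bearing) (contact force between adjuster and bearing above 75 N).
It fails at once if a bystander is moved by more than 30 mm (distance of any of oiler, spanner, wax_tin, spool_a, spool_b, awl, mallet, slicker from where it was at the start of the episode above 0.03 m).
It also fails if it takes over 72 s, if anything falls off the work surface, if the arm or the gripper's body presses on something with over 40 N, if the wrist force passes 120 N, or if a joint passes its speed limit or range.

ROBOT

A 6-joint arm with a two-finger parallel gripper is mounted at the origin on the work surface. World frame = base frame: x ahead of the robot, y to its left, z up, the work surface at z = 0. Lengths are in m, angles in rad, forces in N, time in s.
With the tool pointing down it reaches from about 0.325 to 0.9 m from the base axis. Payload 6.1 kg.
Tool frame: the origin (TCP) lies at the very end of the fingers, on their centre line; the grasp point (between the pads) lies 19 mm behind it; z points along the fingers, y is the direction in which the jaws open and shut (so a half turn about z gives the same grasp; the last joint's range is limited). The gripper opens to 85 mm and grips with 20 to 120 N. Pads are 22 mm wide; open, the fingers measure 114 mm over their backs; the gripper's body (76 mm by 85 mm) begins 54 mm behind the grasp point. The pads swing forward as they close: fully open they stand 13 mm farther back than shut.
Start: joints at [-1.421, 0.22, 1.526, -0, 1.395, -0.126], TCP at [0.17, -0.601, 0.231] pointing down, gripper open.
Joint ranges: [-2.98, 2.98], [-0.91, 2.08], [0.09, 2.57], [-1.24, 4.39], [0.2, 2.65], [-2.68, 2.68]. Speed limits (rad/s): [2.57, 2.57, 3.01, 3.14, 3.14, 3.14].

INTERFACE

Orientations are given as a unit quaternion [w, x, y, z].
In Python, from workcell import telemetry, imaging, close_job gives the robot as it stands.
- The arm moves only by the shell command python3 -m creep 'ROWS' [OPENING] [FORCE]. ROWS is JSON, one flat list of numbers, 4 for each row, row after row: the shift along the tool's x, y, z in mm, then the turn about the tool's z in degrees. A call has 1 to 20 rows; each row is the pose to reach, as a shift and turn from the pose commanded when the call began, along the tool's axes at that moment; what a row does not reach only later rows make up. A row lasts 1/8 s, in which the tool goes at most 62.5 mm and 10.7 degrees, less where a joint would pass 70% of its speed; a pose out of reach is approached as far as the arm can. A call with a gripper value outside its range is refused whole. OPENING is the opening in per cent of the stroke, from 0 (shut) to 100 (fully open), set as the call begins (- or left out, the last holds). The fingers move at their own pace and stop on an object; FORCE is the grip in N (left out, the last holds). Time passes only in rows, so rows that repeat a pose let the fingers close. It gives the time, the measured TCP pose, the force and the opening at its end, in the units of the state.
- telemetry.state(): the state, without advancing time (a new reading comes with each control period).
- imaging.get_image(name): name is "scene" or "top" or "wrist"; returns a dict with "img" (384x512x3 uint8, red, green, blue), "depth" (384x512 float32, m along the optical axis (not along the pixel's ray), 0 where there is no reading), "vfov" (degrees; the focal length in pixels is half the picture's height over the tangent of half this angle, whatever the lens; pixels are square), "cx", "cy" (the principal point, pixels), "rvec" (rotation vector, rad) and "tvec" (3), from world to camera coordinates, as OpenCV has them. Camera axes: x right, y down, z forward; pixel columns grow to the right and rows downward; lengths in m; the calibration is good to about 2 mm. A picture is of the moment at which its call begins.
- close_job(): hands the job in, once; it reports no verdict.
The state is a dict: "clock": time; "q": joint angles; "qvel": joint speeds; "joint_efforts": joint torques, N m; "position": TCP position; "tcp_rot": TCP orientation; "force": force on the tool from outside, world axes, zero at the start; "torque": the same for the moment, N m; "finger_gap": finger opening in m.
Only numpy, scipy, OpenCV 4.12 (cv2) and the standard library are available. Lean on these libraries where they do the work, as an engineer would, in place of code of your own. Each camera call takes 0.05 s, during which the arm holds its last target.

## Working session

There is one attempt and no reset: what is moved stays moved. The work goes in short steps, Python scripts to look and compute and a shell command to move; the robot and the scene stay as the last step left them, time stands still between calls to the robot, and variables do not carry over. Pictures are saved under pics/ and viewed, and the job is handed in when it is done.

```bash
ls; mkdir -p pics; cat > h.py <<'E'
import numpy as np, cv2
from workcell import telemetry, imaging
def grab(n,f):
    d=imaging.get_image(n); cv2.imwrite('pics/%s.png'%f,cv2.cvtColor(d['img'],cv2.COLOR_RGB2BGR)); np.savez('pics/%s.npz'%f,**d); return d
def load(f): return dict(np.load('pics/%s.npz'%f))
def K(d):
    f=d['img'].shape[0]/2/np.tan(np.radians(float(d['vfov']))/2); return f
def w(d,u,v,z=None):
    f=K(d); z=float(d['depth'][int(round(v)),int(round(u))]) if z is None else z
    R=cv2.Rodrigues(np.array(d['rvec'],float))[0]
    p=np.array([(u-d['cx'])/f*z,(v-d['cy'])/f*z,z]); return R.T@(p-np.array(d['tvec']).ravel())
def proj(d,P):
    f=K(d);R=cv2.Rodrigues(np.array(d['rvec'],float))[0];c=R@np.array(P)+np.array(d['tvec']).ravel()
    return c[0]/c[2]*f+d['cx'],c[1]/c[2]*f+d['cy'],c[2]
def crop(f,x0,y0,x1,y1,s,o):
    i=cv2.imread('pics/%s.png'%f)[y0:y1,x0:x1]; cv2.imwrite('pics/%s.png'%o,cv2.resize(i,None,fx=s,fy=s,interpolation=cv2.INTER_CUBIC))
E
python3 - <<'E'
from h import *
for n in ('scene','top','wrist'): grab(n,n+'0')
print(telemetry.state())
E
```

```text
pics
{'clock': 0.15, 'q': array([-1.42107305e+00,  2.21076691e-01,  1.52734178e+00,  2.52746700e-05,
        1.39469869e+00, -1.26108883e-01]), 'qvel': array([-3.14624860e-04, -2.02698902e-03, -3.75309960e-04,  1.98300243e-05,
       -8.70263779e-05,  1.15357050e-03]), 'joint_efforts': array([ 1.27762294e-03, -4.97483039e+01, -3.89904928e+01, -1.11640347e-04,
        7.13995527e-03,  4.51209382e-05]), 'position': array([ 0.17014687, -0.60091392,  0.23043435]), 'tcp_rot': array([-7.62344648e-04,  9.90504661e-01,  1.37477039e-01,  3.43950168e-06]), 'force': array([ 0.2207008 ,  0.16099972, -0.82209521]), 'torque': array([-0.07227872,  0.00744847,  0.0015777 ]), 'finger_gap': 0.08519193581774054}
```

View pics/scene0.png

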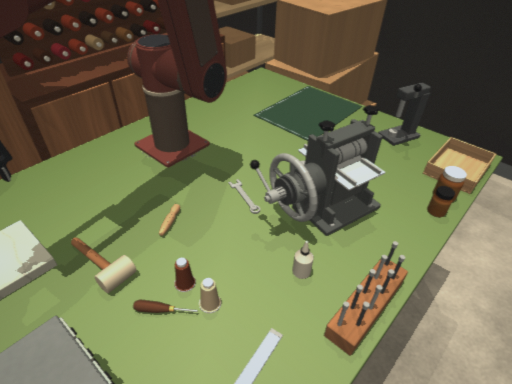

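View pics/top0.png

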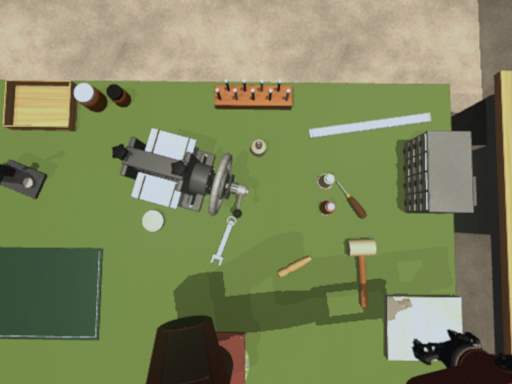

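View pics/wrist0.png

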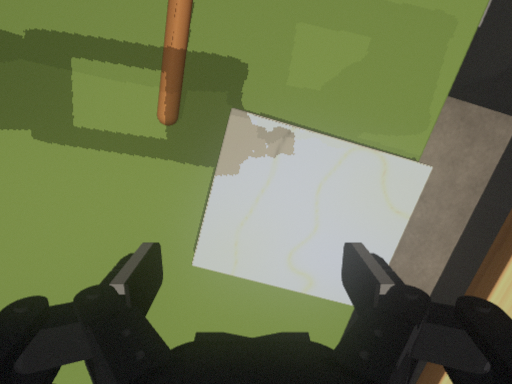

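The scene view shows the wheel near (292,187) and the ball near (254,164). In the top view the wheel is a tilted ellipse at (221,184) and the ball is at (237,213). I'll enlarge both to measure.

```bash
python3 - <<'E'
from h import *
crop('top0',180,130,280,270,5,'topc'); crop('scene0',220,110,400,250,4,'scenec')
d=load('top0'); print(d['tvec'],d['rvec'],K(d),w(d,237,213),w(d,221,184),w(d,227,157),w(d,213,211))
E
```

```text
[-0.14908848  0.55353798  1.15284737] [ 2.19490948 -2.16822719  0.0720959 ] 351.72354796038474 [ 0.48784098 -0.08392343  0.21639925] [ 0.57127914 -0.0340486   0.18149199] [ 0.64727342 -0.05137771  0.19690944] [ 0.49315055 -0.01377188  0.18939583]
```

View pics/topc.png

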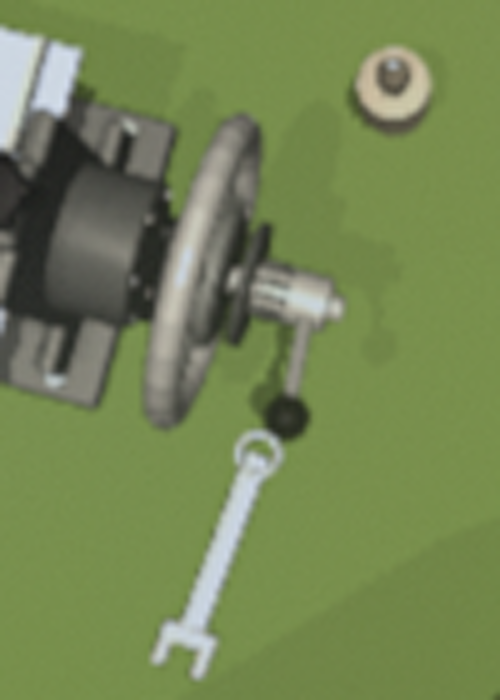

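View pics/scenec.png

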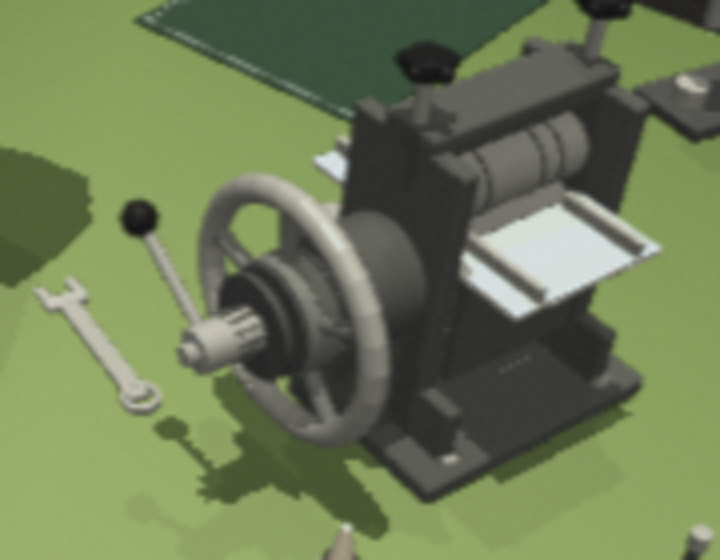

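```bash
cat > fit.py <<'E'
from h import *
from scipy.optimize import least_squares
def cloud(d):
    f=K(d);v,u=np.nonzero(d['depth']>0);z=d['depth'][v,u];R=cv2.Rodrigues(np.array(d['rvec'],float))[0]
    p=np.c_[(u-d['cx'])/f*z,(v-d['cy'])/f*z,z]; return (p-np.array(d['tvec']).ravel())@R
def loc(P,c,y):
    a=np.array([np.cos(y),np.sin(y),0]);b=np.array([-np.sin(y),np.cos(y),0]);D=P-c
    return np.c_[D@a,D@b,D[:,2]]
if __name__=='__main__':
    for n in ('scene0','top0'):
        P=cloud(load(n))
        def res(t,P,): 
            L=loc(P,np.array([t[0],t[1],t[3]]),t[2]); return np.hypot(np.hypot(L[:,0],L[:,2])-.088,L[:,1])-.010
        t=np.array([.570,-.033,-.27,.14])
        for tol in (.02,.012,.006,.004,.004):
            L=loc(P,np.array([t[0],t[1],t[3]]),t[2]);r=np.hypot(L[:,0],L[:,2])
            m=(abs(res(t,P))<tol)&(r>.078)
            s=least_squares(res,t,args=(P[m],),loss='soft_l1',f_scale=.002);t=s.x
        print(n,t.round(4),np.degrees(t[2]).round(2),m.sum(),np.abs(s.fun).mean())
        L=loc(P,np.array([t[0],t[1],t[3]]),t[2])
        k=(abs(L[:,1]+.075)<.02)&(abs(np.hypot(L[:,0],L[:,2])-.095)<.016)&(L[:,2]>0)
        Q=L[k]
        sp=least_squares(lambda c:np.linalg.norm(Q-c,axis=1)-.013,[-.08,-.075,.06],loss='soft_l1',f_scale=.002)
        c=sp.x;print('knob local',c.round(4),k.sum(),'angle',np.arctan2(c[0],c[2]).round(3),np.hypot(c[0],c[2]).round(4))
E
python3 fit.py
```

```text
scene0 [ 0.5741 -0.0298 -0.2558  0.1387] -14.66 983 0.0008585607663597884
knob local [-0.0571 -0.0834  0.0718] 76 angle -0.672 0.0917
top0 [ 0.5743 -0.0271 -0.2563  0.139 ] -14.68 556 0.0008175912422732714
knob local [-0.0708 -0.0753  0.0638] 69 angle -0.838 0.0953
```

```bash
python3 -m creep '[0,0,-50,0, 40,-33,-90,0, 80,-65,-90,3, 120,-97,-90,6, 160,-130,-90,9, 200,-162,-90,12, 240,-194,-90,15, 280,-227,-90,18, 320,-259,-90,21, 360,-292,-90,24, 400,-324,-90,27, 440,-357,-90,30, 480,-389,-90,30.5, 520,-421,-90,30.5, 545,-441,-90,30.5, 545,-441,-90,30.5, 545,-441,-90,30.5]' 36 20
python3 - <<'E'
from h import *
s=telemetry.state();print(s['clock'],s['position'],s['tcp_rot'],s['force'],s['finger_gap'])
grab('wrist','wrist1');grab('scene','scene1')
E
```

```text
clock: 2.28
position: [0.5741, -0.029, 0.3209]
tcp_rot: [0.0, 0.992, -0.128, -0.001]
force: [-0.7, -0.7, 0.7]
finger_gap: 0.031
2.275 [ 0.57405626 -0.02901767  0.32087644] [ 2.37017156e-04  9.91795340e-01 -1.27834625e-01 -5.05650577e-04] [-0.72701491 -0.66610511  0.71783515] 0.030967558495391748
```

View pics/wrist1.png

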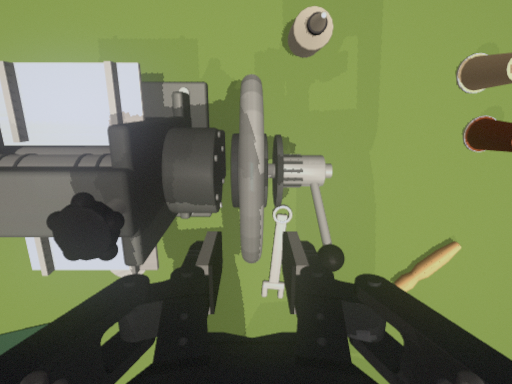

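View pics/scene1.png

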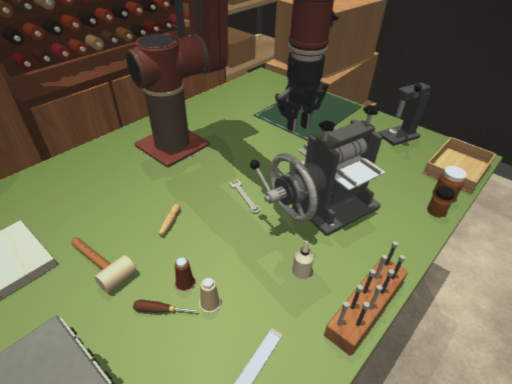

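The rim (column ~252) sits midway between the fingers (columns 210 and 295), and the ball is at (331,257). Next I'll fit the torus and ball from the wrist depth.

```bash
cat > fitw.py <<'E'
from fit import *
import sys
def run(n,t0=(.5742,-.0284,-.256,.139),rho=None):
    d=load(n);P=cloud(d)
    res=lambda t,P:(lambda L:np.hypot(np.hypot(L[:,0],L[:,2])-.088,L[:,1])-.010)(loc(P,np.array([t[0],t[1],t[3]]),t[2]))
    t=np.array(t0)
    for tol in (.008,.005,.004):
        L=loc(P,np.array([t[0],t[1],t[3]]),t[2]);r=np.hypot(L[:,0],L[:,2])
        m=(abs(res(t,P))<tol)&(r>.078)&(L[:,2]>-.02)
        s=least_squares(res,t,args=(P[m],),loss='soft_l1',f_scale=.001);t=s.x
    print(n,t.round(4),m.sum(),np.abs(s.fun).mean())
    L=loc(P,np.array([t[0],t[1],t[3]]),t[2])
    c=d['img'].reshape(-1,3)[(d['depth']>0).ravel()].max(1)
    k=(abs(L[:,1]+.075)<.02)&(abs(np.hypot(L[:,0],L[:,2])-.095)<.018)&(L[:,2]>-.0)&(c<60)
    Q=L[k]
    # seed from centroid, pushed along view ray
    R=cv2.Rodrigues(np.array(d['rvec'],float))[0]
    sp=least_squares(lambda c:np.linalg.norm(Q-c,axis=1)-.013,[-.07,-.075,.06],loss='soft_l1',f_scale=.001);c=sp.x
    # constrained angle
    sa=least_squares(lambda a:np.linalg.norm(Q-[.095*np.sin(a[0]),a[1],.095*np.cos(a[0])],axis=1)-.013,[np.arctan2(c[0],c[2]),-.075],loss='soft_l1',f_scale=.001)
    print('knob',c.round(4),k.sum(),'ang',np.arctan2(c[0],c[2]).round(3),'constrained',sa.x.round(4),np.abs(sa.fun).mean())
if __name__=='__main__': 
    for n in sys.argv[1:]: run(n)
E
python3 fitw.py wrist1 top0 scene0
```

```text
wrist1 [ 0.5779 -0.0292 -0.2561  0.1403] 4361 0.00036379493148723605
knob [-0.0711 -0.0747  0.0634] 445 ang -0.842 constrained [-0.842  -0.0747] 0.0004453206322841076
top0 [ 0.5743 -0.0272 -0.256   0.1391] 482 0.0008258962959058778
knob [-0.0711 -0.0756  0.0637] 46 ang -0.841 constrained [-0.8385 -0.0756] 0.0009838114660865422
scene0 [ 0.5741 -0.0299 -0.2568  0.1386] 720 0.0008525496627827087
knob [-0.0708 -0.0749  0.0635] 52 ang -0.84 constrained [-0.8398 -0.0748] 0.0011905393341134747
```

```bash
python3 -m creep '[0,0,40,0, 0,0,80,0, 0,0,100,0, 0,0,110,0, 0,0,117,0, 0,0,117,0, 0,0,117,0, 0,0,117,0]' 30
python3 - <<'E'
from h import *
s=telemetry.state();print(s['clock'],s['position'],s['tcp_rot'],s['force'],s['torque'],s['finger_gap'])
grab('wrist','wrist2')
E
python3 fitw.py wrist2
```

```text
clock: 3.38
position: [0.575, -0.0287, 0.2052]
tcp_rot: [0.0, 0.992, -0.128, 0.001]
force: [0.7, -0.3, 0.2]
finger_gap: 0.0258
3.375 [ 0.57496922 -0.02865952  0.20515733] [ 3.59829452e-05  9.91791794e-01 -1.27861498e-01  6.88633353e-04] [ 0.65979743 -0.26605153  0.23546209] [ 0.01262073  0.03240198 -0.01470389] 0.025834327040176495
wrist2 [ 0.5776 -0.0292 -0.2551  0.1404] 12154 0.00041662105492424234
knob [-0.0711 -0.0746  0.0634] 132 ang -0.843 constrained [-0.8443 -0.0744] 0.00028251514161537557
```

View pics/wrist2.png

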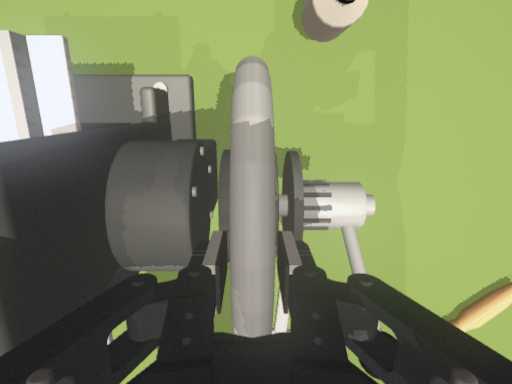

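```bash
cat > st.py <<'E'
from h import *
s=telemetry.state();a=-.256;b=np.array([-np.sin(a),np.cos(a),0]);x=np.array([np.cos(a),np.sin(a),0])
D=s['position']-np.array([.575,-.029,0]);
print('t %.2f  lx %.2f ly %.2f z %.2f mm  Fx %.2f Fy %.2f Fz %.2f  T %s gap %.2f'%(s['clock'],D@x*1e3,D@b*1e3,s['position'][2]*1e3,s['force']@x,s['force']@b,s['force'][2],s['torque'].round(2),s['finger_gap']*1e3))
E
python3 st.py
for i in 1; do python3 -m creep '[0,-1,0,0, 0,-2,0,0, 0,-3,0,0, 0,-3,0,0]' >/dev/null; python3 st.py; done
python3 -m creep '[0,-0.5,0,0, 0,-1,0,0, 0,-1,0,0]' >/dev/null; python3 st.py
python3 -m creep '[0,-0.5,0,0, 0,-1,0,0, 0,-1,0,0]' >/dev/null; python3 st.py
```

```text
t 3.42  lx -0.22 ly 0.35 z 204.98 mm  Fx 0.71 Fy 0.24 Fz 0.31  T [0.03 0.03 0.04] gap 25.62
t 3.92  lx -0.60 ly 3.35 z 204.27 mm  Fx -1.20 Fy 0.27 Fz 0.30  T [-0.07 -0.01 -0.03] gap 25.99
t 4.30  lx -0.55 ly 4.28 z 204.33 mm  Fx -0.20 Fy -0.08 Fz -0.78  T [-0.03 -0.01 -0.03] gap 25.61
t 4.67  lx -0.56 ly 5.29 z 204.28 mm  Fx 0.59 Fy -0.42 Fz -0.14  T [-0.01  0.02  0.04] gap 25.84
```

```bash

python3 -m creep '[0,-0.5,0,0, 0,-1,0,0, 0,-1,0,0]' >/dev/null; python3 st.py
python3 -m creep '[0,-0.5,0,0, 0,-1,0,0, 0,-1,0,0]' >/dev/null; python3 st.py
python3 -c "
from h import *
grab('wrist','wrist3')"; python3 fitw.py wrist3
```

```text
t 5.05  lx -0.57 ly 6.31 z 204.29 mm  Fx -0.05 Fy 0.25 Fz -0.60  T [ 0.02 -0.02  0.07] gap 25.60
t 5.42  lx -0.56 ly 7.26 z 204.34 mm  Fx 0.07 Fy -0.39 Fz 0.83  T [-0.04  0.04  0.02] gap 25.36
wrist3 [ 0.5787 -0.0252 -0.2721  0.1403] 12242 0.0004275621707170361
knob [-0.0699 -0.0792  0.0642] 83 ang -0.828 constrained [-0.827 -0.079] 0.00036750240459799467
```

```bash

python3 -m creep '[0,-0.5,0,0, 0,-0.5,0,0, 0,-0.5,0,0]' >/dev/null; python3 st.py
python3 -m creep '[0,-0.5,0,0, 0,-0.5,0,0, 0,-0.5,0,0]' >/dev/null; python3 st.py
python3 -m creep '[0,-0.5,0,0, 0,-0.5,0,0, 0,-0.5,0,0]' >/dev/null; python3 st.py;python3 st.py
```

```text
t 5.85  lx -0.56 ly 7.59 z 204.33 mm  Fx 0.13 Fy -1.75 Fz 0.71  T [-0.22  0.05 -0.02] gap 25.54
t 6.22  lx -0.53 ly 8.00 z 204.33 mm  Fx 0.37 Fy -2.93 Fz 1.16  T [-0.49  0.17  0.  ] gap 25.52
t 6.60  lx -0.55 ly 8.47 z 204.33 mm  Fx -0.56 Fy -4.30 Fz 1.01  T [-0.72  0.16  0.02] gap 25.53
t 6.60  lx -0.55 ly 8.47 z 204.33 mm  Fx -0.56 Fy -4.30 Fz 1.01  T [-0.72  0.16  0.02] gap 25.53
```

```bash

python3 -m creep '[0,3,0,0, 0,6,0,0, 0,9,0,0, 0,11,0,0, 0,13,0,0, 0,14,0,0, 0,14,0,0]' >/dev/null; python3 st.py
python3 -m creep '[0,0.5,0,0, 0,0.5,0,0, 0,0.5,0,0]' >/dev/null; python3 st.py
python3 -m creep '[0,0.5,0,0, 0,0.5,0,0, 0,0.5,0,0]' >/dev/null; python3 st.py
python3 -m creep '[0,0.5,0,0, 0,0.5,0,0, 0,0.5,0,0]' >/dev/null; python3 st.py
```

```text
t 7.47  lx -0.56 ly -5.38 z 204.28 mm  Fx -0.09 Fy -0.13 Fz -0.13  T [ 0.04 -0.03 -0.01] gap 25.71
t 7.85  lx -0.60 ly -5.78 z 204.27 mm  Fx 0.54 Fy -0.44 Fz -0.09  T [ 0.03 -0.05  0.03] gap 25.92
t 8.22  lx -0.58 ly -6.19 z 204.32 mm  Fx 0.11 Fy 0.33 Fz 0.07  T [ 0.13 -0.08 -0.01] gap 25.69
t 8.60  lx -0.59 ly -6.57 z 204.33 mm  Fx 0.40 Fy 2.52 Fz -0.05  T [ 0.32 -0.09  0.01] gap 25.76
```

```bash

python3 -m creep '[0,0.5,0,0, 0,0.5,0,0, 0,0.5,0,0]' >/dev/null; python3 st.py
python3 -m creep '[0,0.5,0,0, 0,0.5,0,0, 0,0.5,0,0]' >/dev/null; python3 st.py
python3 -c "
from h import *
grab('wrist','wrist4')"; python3 fitw.py wrist4
```

```text
t 8.97  lx -0.56 ly -6.96 z 204.36 mm  Fx -0.41 Fy 4.82 Fz 0.74  T [ 0.68 -0.07  0.05] gap 25.78
t 9.35  lx -0.58 ly -7.25 z 204.35 mm  Fx -0.37 Fy 5.91 Fz 0.72  T [ 0.82 -0.2  -0.02] gap 26.01
wrist4 [ 0.5766 -0.0332 -0.2381  0.1403] 12250 0.00043964970972659034
knob [-0.0712 -0.0696  0.0637] 269 ang -0.841 constrained [-0.8335 -0.0698] 0.0004243571379827349
```

```bash
cat > tilt.py <<'E'
from fit import *
import sys
def f(n,c0=np.array([.5774,-.0291,.1404]),yaw=-.2556):
    d=load(n);P=cloud(d);L0=loc(P,c0,yaw);m0=(np.hypot(L0[:,0],L0[:,2])>.06)&(np.abs(L0[:,1])<.03)&(L0[:,2]>-.03);L0=L0[m0]
    def res(t,L):
        y=L[:,1]-t[0]-t[1]*L[:,2]-t[2]*L[:,0]; z=L[:,2]
        return np.hypot(np.hypot(L[:,0]-t[3],z-t[4])-.088,y)-.010
    t=np.zeros(5)
    for tol in (.01,.006,.003,.003):
        m=(abs(res(t,L0))<tol)
        m&=~((np.abs(L0[:,0]+.0)<.02)&(L0[:,2]>.1))
        s=least_squares(res,t,args=(L0[m],),loss='soft_l1',f_scale=.0007);t=s.x
    print(n,'y0 %.2f tilt %.4f yaw %.4f cx %.2f cz %.2f  top y %.2f mm'%(t[0]*1e3,t[1],t[2],t[3]*1e3,t[4]*1e3,1e3*(t[0]+t[1]*.088)),m.sum(),np.abs(s.fun).mean().round(5))
for n in sys.argv[1:]: f(n)
E
python3 tilt.py wrist1 wrist2 wrist3 wrist4 top0 scene0
```

```text
wrist1 y0 0.42 tilt -0.0045 yaw -0.0014 cx 0.50 cz -0.12  top y 0.02 mm 4361 0.00036
wrist2 y0 0.21 tilt -0.0026 yaw -0.0003 cx 0.22 cz -0.03  top y -0.02 mm 11952 0.00037
wrist3 y0 0.59 tilt 0.0385 yaw -0.0019 cx 0.26 cz -0.10  top y 3.98 mm 12164 0.00037
wrist4 y0 0.27 tilt -0.0484 yaw -0.0009 cx 0.23 cz -0.14  top y -3.99 mm 12174 0.00037
top0 y0 1.25 tilt -0.0029 yaw -0.0006 cx -3.54 cz -1.33  top y 1.00 mm 488 0.00078
scene0 y0 -1.40 tilt -0.0052 yaw -0.0016 cx -2.87 cz -1.92  top y -1.86 mm 763 0.00083
```

```bash

python3 -m creep '[0,-3,0,0, 0,-6,0,0, 0,-7.5,0,0, 0,-7.5,0,0]' >/dev/null; python3 st.py
python3 -m creep '[0,0,0,0, 0,0,0,0, 0,0,0,0, 0,0,0,0, 0,0,0,0]' 20 20 >/dev/null; python3 st.py
python3 -m creep '[0,0,0,0, 0,0,0,0, 0,0,0,0]'  >/dev/null; python3 st.py
```

```text
t 9.90  lx -0.60 ly -0.40 z 204.22 mm  Fx 0.35 Fy -0.18 Fz 0.18  T [-0.04 -0.03 -0.01] gap 25.80
t 10.53  lx -0.50 ly -0.39 z 204.40 mm  Fx 0.73 Fy -1.21 Fz 1.01  T [-0.22  0.04 -0.02] gap 19.36
t 10.90  lx -0.51 ly -0.29 z 204.37 mm  Fx 0.07 Fy -1.18 Fz 1.51  T [-0.24  0.06  0.01] gap 19.23
```

```bash

python3 -m creep '[0,0,0,0, 0,0,0,0, 0,0,0,0, 0,0,-40,0, 0,0,-86,0, -20,20,-86,0, -45,50,-86,0, -68,74,-86,0, -68,74,-86,0, -68,74,-86,0]' 35 >/dev/null; python3 st.py
python3 -m creep '[0,0,0,0, 0,0,0,0, 0,0,0,0]' 60 >/dev/null; python3 st.py
python3 - <<'E'
from h import *
grab('wrist','wrist5')
E
python3 fitw.py wrist5;python3 tilt.py wrist5
```

```text
t 12.15  lx -68.20 ly -73.95 z 290.57 mm  Fx 0.30 Fy -0.31 Fz 0.70  T [ 0.   -0.    0.04] gap 29.95
t 12.53  lx -68.47 ly -73.91 z 290.10 mm  Fx 0.00 Fy 0.20 Fz 0.46  T [-0.05  0.01  0.05] gap 51.40
wrist5 [ 0.5779 -0.0296 -0.2579  0.1403] 7229 0.0004071840526042096
knob [-0.07  -0.075  0.06 ] 0 ang -0.862 constrained [-0.8622 -0.075 ] nan
wrist5 y0 0.27 tilt -0.0083 yaw -0.0017 cx 0.50 cz -0.08  top y -0.46 mm 7587 0.0004fitw.py:21: RuntimeWarning: Mean of empty slice.
  print('knob',c.round(4),k.sum(),'ang',np.arctan2(c[0],c[2]).round(3),'constrained',sa.x.round(4),np.abs(sa.fun).mean())
  ret = ret.dtype.type(ret / rcount)
```

View pics/wrist5.png

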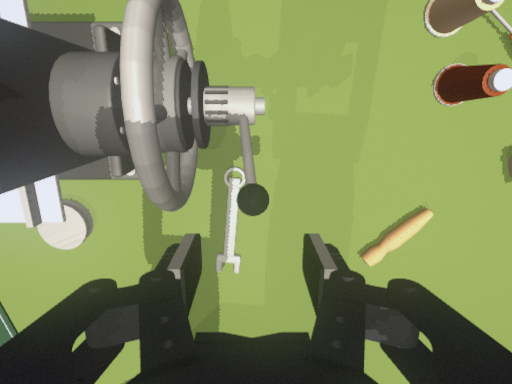

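The ball at (253,200) is centred between the pads, so I'll descend and pinch it.

```bash

python3 -m creep '[0,0,40,0, 0,0,80,0, 0,0,100,0, 0,0,108,0, 0,0,108,0, 0,0,108,0]' >/dev/null; python3 st.py
python3 -m creep '[0,0,0,0, 0,0,0,0, 0,0,0,0, 0,0,0,0, 0,0,0,0, 0,0,0,0]' 22 20 >/dev/null; python3 st.py
python3 - <<'E'
from h import *
grab('wrist','wrist6')
E
```

```text
t 13.32  lx -67.72 ly -74.28 z 183.62 mm  Fx 0.64 Fy -0.19 Fz 0.88  T [ 0.03  0.04 -0.03] gap 51.37
t 14.07  lx -68.80 ly -74.49 z 182.40 mm  Fx -2.48 Fy -3.63 Fz 4.40  T [-0.35  0.56  0.04] gap 24.40
```

View pics/wrist6.png

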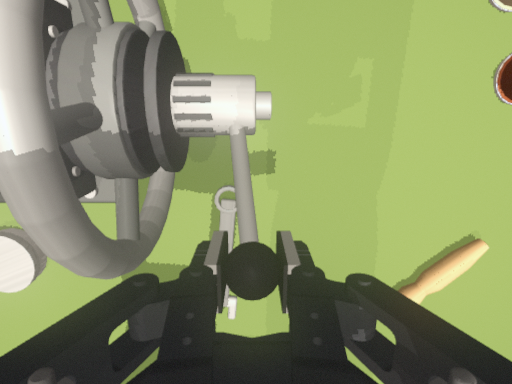

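```bash

python3 -m creep '[4.5,0,-5,0, 9.6,0,-9.4,0, 15,0,-14,0, 21.1,0,-17.7,0, 27.3,0,-21.2,0, 33.8,0,-24.2,0, 40.4,0,-26.7,0, 47.3,0,-28.7,0, 54.2,0,-30.2,0, 61.3,0,-31.2,0, 68.4,0,-31.6,0, 75.5,0,-31.6,0, 80.3,0,-31.2,0, 85,0,-30.6,0, 89.7,0,-29.8,0, 89.7,0,-29.8,0, 89.7,0,-29.8,0]' >/dev/null; python3 st.py
```

```text
t 16.25  lx 22.03 ly -74.46 z 212.78 mm  Fx 1.19 Fy -4.44 Fz 2.73  T [-0.68  0.04  0.07] gap 24.56
```

```bash

python3 -m creep '[4.9,0,1.2,0, 9.5,0,2.4,0, 15,0,4.4,0, 15,0,4.4,0, 15,0,4.4,0]' >/dev/null; python3 st.py
python3 -m creep '[0,0,0,0, 0,0,0,0, 0,0,0,0, 0,0,0,0, 0,0,-50,0, 0,0,-80,0, 0,0,-80,0, 0,0,-80,0]' 60 >/dev/null; python3 st.py
python3 - <<'E'
from h import *
for n in('wrist','scene','top'): grab(n,n+'7')
E
python3 fitw.py scene7 top7; python3 tilt.py wrist7
```

```text
t 16.88  lx 37.02 ly -74.49 z 208.54 mm  Fx 2.64 Fy -4.53 Fz 4.07  T [-0.79 -0.06  0.01] gap 24.57
t 17.88  lx 35.62 ly -74.17 z 286.61 mm  Fx -0.10 Fy -0.28 Fz 0.00  T [-0.01 -0.03  0.05] gap 50.98
scene7 [ 0.5742 -0.0297 -0.2551  0.1383] 697 0.0008557323773557671
knob [ 0.0407 -0.0831  0.1035] 80 ang 0.375 constrained [ 0.2879 -0.0753] 0.0008710594275677556
top7 [ 0.5746 -0.0268 -0.2535  0.1393] 347 0.000858326827700915
knob [ 0.0077 -0.0857  0.0914] 2 ang 0.085 constrained [ 0.0715 -0.0867] 9.612192118646501e-12
wrist7 y0 0.47 tilt -0.0008 yaw -0.0013 cx 0.27 cz -0.06  top y 0.40 mm 4540 0.00038
```

View pics/wrist7.png

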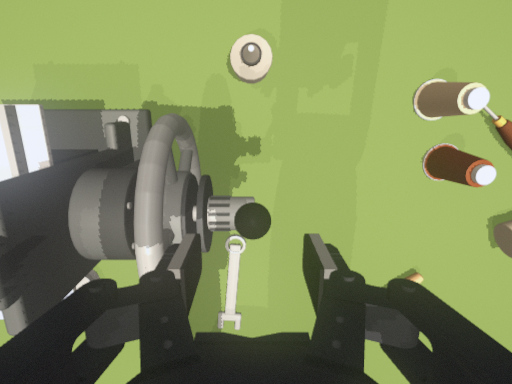

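View pics/scene7.png

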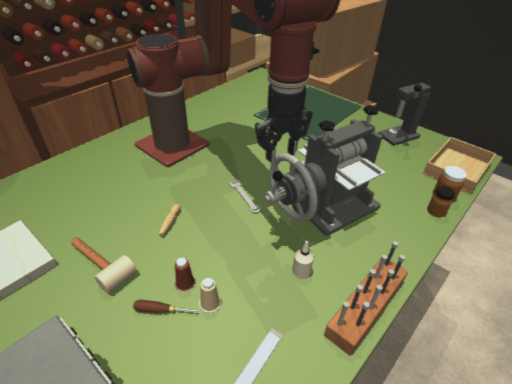

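The released ball is at (252,220) in the wrist view, and the bystanders look unmoved. Next I'll measure the lever angle from the wrist depth.

```bash
cat > knob.py <<'E'
from fit import *
import sys
def kn(n,u,v,r=15,c0=np.array([.5775,-.0290,.1403]),yaw=-.2565):
    d=load(n);f=K(d);vv,uu=np.mgrid[v-r:v+r+1,u-r:u+r+1];m=(uu-u)**2+(vv-v)**2<=r*r
    Q=np.array([w(d,a,b) for a,b in zip(uu[m],vv[m])]);L=loc(Q,c0,yaw)
    L=L[L[:,2]>np.median(L[:,2])-.03]
    s=least_squares(lambda c:np.linalg.norm(L-c,axis=1)-.013,L.mean(0)-[0,0,.01],loss='soft_l1',f_scale=.0007);c=s.x
    print(n,c.round(4),'rad',np.hypot(c[0],c[2]).round(4),'ang',np.arctan2(c[0],c[2]).round(3),'sin',(c[0]/np.hypot(c[0],c[2])).round(3),np.abs(s.fun).mean().round(5))
kn(sys.argv[1],int(sys.argv[2]),int(sys.argv[3]))
E
python3 knob.py wrist1 331 257; python3 knob.py wrist5 253 200; python3 knob.py wrist7 252 220
```

```text
wrist1 [-0.0596 -0.0712  0.0813] rad 0.1008 ang -0.633 sin -0.592 0.02147
wrist5 [-0.0707 -0.0748  0.0634] rad 0.095 ang -0.839 sin -0.744 0.00104
wrist7 [ 0.0276 -0.0749  0.0914] rad 0.0955 ang 0.293 sin 0.289 0.00212
```

```bash
sed -i 's/,r=15/,r=int(sys.argv[4])/' knob.py; for r in 9 12 14; do python3 knob.py wrist5 253 200 $r; python3 knob.py wrist7 253 220 $r; done; python3 - <<'E'
from h import *
crop('wrist7',130,150,340,320,3.5,'w7c')
E
```

```text
wrist5 [-0.0709 -0.0752  0.0635] rad 0.0951 ang -0.84 sin -0.745 0.00138
wrist7 [ 0.0275 -0.0747  0.0914] rad 0.0954 ang 0.293 sin 0.289 0.00129
wrist5 [-0.0707 -0.0749  0.0635] rad 0.095 ang -0.839 sin -0.744 0.00097
wrist7 [ 0.0275 -0.0748  0.0914] rad 0.0955 ang 0.293 sin 0.288 0.00183
wrist5 [-0.0707 -0.0749  0.0635] rad 0.095 ang -0.839 sin -0.744 0.00115
wrist7 [ 0.0276 -0.0748  0.0914] rad 0.0955 ang 0.293 sin 0.289 0.00208
```

View pics/w7c.png

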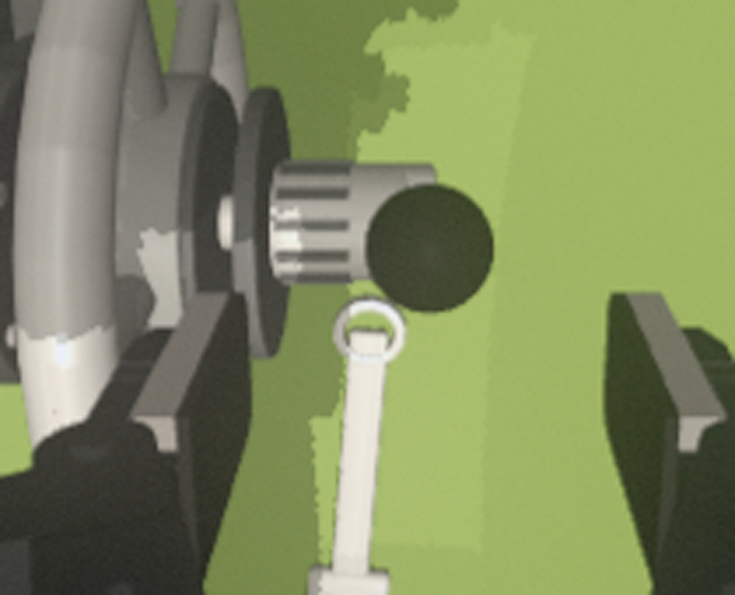

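```bash

python3 -m creep '[-10,-20,0,0, -20,-40,0,0, -36,-74.5,0,0, -36,-74.5,0,0, -36,-74.5,30,0, -36,-74.5,60,0, -36,-74.5,82,0, -36,-74.5,82,0, -36,-74.5,82,0, -36,-74.5,82,0]' 30 >/dev/null; python3 st.py
python3 -m creep '[0,-1,0,0, 0,-2,0,0, 0,-2.5,0,0, 0,-2.5,0,0]' >/dev/null; python3 st.py
python3 -m creep '[0,-0.5,0,0, 0,-0.5,0,0, 0,-0.5,0,0]' >/dev/null; python3 st.py
```

```text
t 19.27  lx 0.99 ly 0.36 z 207.33 mm  Fx 0.01 Fy 0.32 Fz 1.03  T [-0.    0.02  0.01] gap 25.85
t 19.77  lx 0.10 ly 2.77 z 205.69 mm  Fx -0.29 Fy -0.31 Fz -0.04  T [ 0.02 -0.01  0.03] gap 25.22
t 20.15  lx 0.12 ly 3.21 z 205.67 mm  Fx 0.35 Fy 0.24 Fz -0.28  T [0.05 0.04 0.01] gap 25.94
```

```bash

python3 -m creep '[0,-0.4,0,0, 0,-0.4,0,0, 0,-0.4,0,0]' >/dev/null; python3 st.py
python3 -m creep '[0,-0.4,0,0, 0,-0.4,0,0, 0,-0.4,0,0]' >/dev/null; python3 st.py
python3 -m creep '[0,-0.4,0,0, 0,-0.4,0,0, 0,-0.4,0,0]' >/dev/null; python3 st.py
```

```text
t 20.52  lx 0.15 ly 3.54 z 205.73 mm  Fx 0.48 Fy -0.01 Fz -0.09  T [-0.13  0.04  0.05] gap 25.95
t 20.90  lx 0.14 ly 3.78 z 205.70 mm  Fx 0.39 Fy -2.74 Fz 0.89  T [-0.32  0.13  0.02] gap 25.45
t 21.27  lx 0.17 ly 4.17 z 205.74 mm  Fx -0.28 Fy -3.76 Fz 1.47  T [-0.6   0.16 -0.04] gap 25.26
```

```bash

python3 -m creep '[0,3,0,0, 0,6,0,0, 0,6,0,0, 0,6,0,0]' >/dev/null; python3 st.py
python3 -m creep '[0,0.4,0,0, 0,0.4,0,0, 0,0.4,0,0]' >/dev/null; python3 st.py
python3 -m creep '[0,0.4,0,0, 0,0.4,0,0, 0,0.4,0,0]' >/dev/null; python3 st.py
python3 -m creep '[0,0.4,0,0, 0,0.4,0,0, 0,0.4,0,0]' >/dev/null; python3 st.py
python3 -m creep '[0,0.4,0,0, 0,0.4,0,0, 0,0.4,0,0]' >/dev/null; python3 st.py
```

```text
t 21.77  lx 0.11 ly -1.40 z 205.69 mm  Fx -0.71 Fy 0.28 Fz 0.14  T [ 0.03 -0.02  0.03] gap 25.56
t 22.15  lx 0.12 ly -1.92 z 205.72 mm  Fx 0.48 Fy -0.42 Fz 0.52  T [-0.03 -0.04 -0.  ] gap 25.61
t 22.52  lx 0.13 ly -2.29 z 205.73 mm  Fx -0.20 Fy 0.03 Fz 0.08  T [ 0.11 -0.05 -0.  ] gap 25.52
t 22.90  lx 0.13 ly -2.53 z 205.72 mm  Fx -0.80 Fy 1.91 Fz 0.34  T [ 0.31 -0.1  -0.01] gap 25.72
t 23.27  lx 0.11 ly -2.89 z 205.74 mm  Fx -0.63 Fy 4.45 Fz 0.11  T [ 0.63 -0.16 -0.05] gap 25.52
```

```bash

python3 -m creep '[0,-3,0,0, 0,-3,0,0, 0,-3,-40,0, 0,-3,-84,0, 10,20,-84,0, 20,50,-84,0, 30,71.5,-84,0, 30,71.5,-84,0, 30,71.5,-84,0]' >/dev/null; python3 st.py
python3 -m creep '[0,0,0,0, 0,0,0,0, 0,0,30,0, 0,0,60,0, 0,0,79,0, 0,0,79,0, 0,0,79,0]' 60 >/dev/null; python3 st.py
python3 -m creep '[0,0,0,0, 0,0,0,0, 0,0,0,0, 0,0,0,0, 0,0,0,0, 0,0,0,0]' 22 30 >/dev/null; python3 st.py
python3 - <<'E'
from h import *
grab('wrist','wrist8')
E
```

```text
t 24.40  lx 29.91 ly -74.40 z 289.38 mm  Fx 0.36 Fy 0.83 Fz 0.24  T [ 0.01 -0.01  0.02] gap 25.74
t 25.27  lx 30.80 ly -74.61 z 212.02 mm  Fx 0.34 Fy 0.20 Fz 1.10  T [-0.02  0.03 -0.03] gap 51.36
t 26.02  lx 30.94 ly -74.67 z 212.22 mm  Fx 0.08 Fy 0.51 Fz 6.13  T [ 0.15 -0.02 -0.02] gap 24.29
```

View pics/wrist8.png

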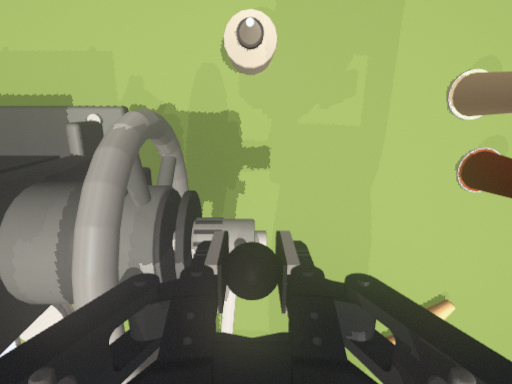

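```bash

python3 -m creep '[4,0,1.3,0, 8,0,2.9,0, 12,0,4.6,0, 16,0,6.5,0, 16,0,6.5,0, 16,0,6.5,0]' >/dev/null; python3 st.py
python3 - <<'E'
from h import *
grab('wrist','wrist9')
E
python3 -m creep '[0,0,0,0, 0,0,0,0, 0,0,0,0, 0,0,0,0]' 60 >/dev/null; python3 st.py
python3 -m creep '[0,0,-40,0, 0,0,-78,0, 0,0,-78,0, 0,0,-78,0]' 60 >/dev/null; python3 st.py
python3 - <<'E'
from h import *
grab('wrist','wrist10')
a=cv2.imread('pics/wrist9.png')[200:330,150:350];b=cv2.imread('pics/wrist10.png')[150:280,150:350];cv2.imwrite('pics/cmp.png',cv2.resize(np.hstack([a,b]),None,fx=2,fy=2))
E
```

```text
t 26.82  lx 46.93 ly -74.74 z 205.52 mm  Fx 1.34 Fy 0.88 Fz 3.98  T [ 0.02 -0.02  0.04] gap 23.97
t 27.38  lx 45.95 ly -74.70 z 203.95 mm  Fx -0.15 Fy -0.42 Fz 0.35  T [ 0.03 -0.02  0.04] gap 51.46
t 27.88  lx 45.83 ly -74.68 z 281.62 mm  Fx 0.06 Fy -0.57 Fz -0.87  T [-0.02 -0.04  0.04] gap 51.26
```

View pics/cmp.png

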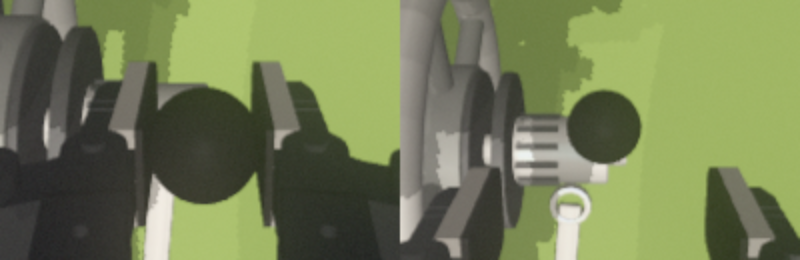

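In the released view (right half) the ball is at about (252,213).

```bash
for r in 9 12; do python3 knob.py wrist10 252 213 $r; done; python3 tilt.py wrist10; python3 st.py
```

```text
wrist10 [ 0.0432 -0.0746  0.0852] rad 0.0955 ang 0.469 sin 0.452 0.00049
wrist10 [ 0.0431 -0.0748  0.0852] rad 0.0955 ang 0.468 sin 0.451 0.00049
wrist10 y0 0.60 tilt -0.0013 yaw -0.0028 cx 0.25 cz -0.07  top y 0.49 mm 4314 0.00038
t 27.93  lx 45.43 ly -74.69 z 280.81 mm  Fx 1.08 Fy -0.31 Fz 0.06  T [-0.06  0.04  0.05] gap 51.09
```

```bash

python3 -m creep '[-10,-20,-5,0, -20,-40,-5,0, -45,-75,-5,0, -45,-75,-5,0, -45,-75,30,0, -45,-75,60,0, -45,-75,76,0, -45,-75,76,0, -45,-75,76,0, -45,-75,76,0]' 30 >/dev/null; python3 st.py
python3 -m creep '[0,-1,0,0, 0,-2,0,0, 0,-2.5,0,0, 0,-2.5,0,0]' >/dev/null; python3 st.py
python3 -m creep '[0,-0.4,0,0, 0,-0.4,0,0, 0,-0.4,0,0]' >/dev/null; python3 st.py
python3 -m creep '[0,-0.4,0,0, 0,-0.4,0,0, 0,-0.4,0,0]' >/dev/null; python3 st.py
python3 -m creep '[0,-0.4,0,0, 0,-0.4,0,0, 0,-0.4,0,0]' >/dev/null; python3 st.py
```

```text
t 29.18  lx 2.08 ly 0.37 z 207.81 mm  Fx 0.95 Fy 0.10 Fz 0.28  T [ 0.07  0.01 -0.01] gap 25.61
t 29.68  lx 1.12 ly 2.88 z 206.20 mm  Fx -0.58 Fy 0.49 Fz -0.72  T [0.02 0.   0.01] gap 25.68
t 30.05  lx 1.13 ly 3.23 z 206.20 mm  Fx -0.48 Fy -0.23 Fz 0.68  T [ 0.02  0.08 -0.03] gap 25.75
t 30.43  lx 1.11 ly 3.57 z 206.17 mm  Fx -0.10 Fy -0.44 Fz -0.16  T [-0.15  0.03 -0.06] gap 25.48
t 30.80  lx 1.15 ly 3.76 z 206.20 mm  Fx 0.21 Fy -2.27 Fz -0.09  T [-0.38  0.11  0.03] gap 25.71
```

```bash

python3 -m creep '[0,-0.4,0,0, 0,-0.4,0,0, 0,-0.4,0,0]' >/dev/null; python3 st.py
python3 -m creep '[0,-0.4,0,0, 0,-0.4,0,0, 0,-0.4,0,0]' >/dev/null; python3 st.py
python3 -c "
from h import *
grab('wrist','wrist11')"; python3 tilt.py wrist11
python3 -m creep '[0,3,0,0, 0,6,0,0, 0,6.5,0,0, 0,6.5,0,0]' >/dev/null; python3 st.py
python3 -m creep '[0,0.4,0,0, 0,0.4,0,0, 0,0.4,0,0]' >/dev/null; python3 st.py
python3 -m creep '[0,0.4,0,0, 0,0.4,0,0, 0,0.4,0,0]' >/dev/null; python3 st.py
python3 -m creep '[0,0.4,0,0, 0,0.4,0,0, 0,0.4,0,0]' >/dev/null; python3 st.py
python3 -m creep '[0,0.4,0,0, 0,0.4,0,0, 0,0.4,0,0]' >/dev/null; python3 st.py
```

```text
t 31.18  lx 1.16 ly 4.07 z 206.22 mm  Fx -0.45 Fy -3.66 Fz 0.44  T [-0.74  0.23 -0.04] gap 25.51
t 31.55  lx 1.20 ly 4.28 z 206.26 mm  Fx -0.34 Fy -6.07 Fz 0.99  T [-0.88  0.3  -0.03] gap 25.71
wrist11 y0 0.34 tilt 0.0048 yaw -0.0007 cx 0.21 cz -0.02  top y 0.77 mm 11773 0.00036
t 32.10  lx 1.12 ly -1.45 z 206.20 mm  Fx 0.41 Fy -0.58 Fz 0.45  T [-0.01  0.02 -0.02] gap 25.33
t 32.48  lx 1.09 ly -2.02 z 206.15 mm  Fx -0.18 Fy 0.25 Fz -0.15  T [-0.03  0.03 -0.03] gap 25.43
t 32.85  lx 1.12 ly -2.30 z 206.22 mm  Fx 0.93 Fy 1.15 Fz -0.55  T [ 0.2  -0.09 -0.06] gap 25.80
t 33.23  lx 1.10 ly -2.55 z 206.23 mm  Fx -0.62 Fy 3.07 Fz -0.30  T [ 0.55 -0.09 -0.05] gap 25.69
t 33.60  lx 1.11 ly -2.76 z 206.25 mm  Fx 0.01 Fy 4.89 Fz 0.76  T [ 0.76 -0.21  0.06] gap 25.55
```

```bash

python3 -m creep '[0,0.2,0,0, 0,0.2,0,0]' >/dev/null; python3 st.py
python3 -c "
from h import *
grab('wrist','wrist12')"; cat > tilt2.py <<'E'
from fit import *
import sys
def f(n,c0=np.array([.5775,-.0290,.1403]),yaw=-.2570):
    d=load(n); d['depth']=d['depth'].copy(); d['depth'][228:]=0
    L=loc(cloud(d),c0,yaw);r=np.hypot(L[:,0],L[:,2]);L=L[(r>.075)&(np.abs(L[:,1])<.03)&(L[:,2]>-.03)]
    out=[]
    for fr in (0,1):
        def res(t,L):
            y=L[:,1]-t[0]*fr-.0004;c,s=np.cos(t[1]),np.sin(t[1])
            return np.hypot(np.hypot(L[:,0]-t[2],s*y+c*L[:,2]-t[3])-.088,c*y-s*L[:,2])-.010
        t=np.zeros(4)
        for tol in (.012,.006,.003,.002,.002):
            m=abs(res(t,L))<tol
            s=least_squares(res,t,args=(L[m],),loss='soft_l1',f_scale=.0004);t=s.x
        out.append('tilt %.4f dy %.2f cx %.2f cz %.2f n %d r %.5f'%(t[1],t[0]*1e3*fr,t[2]*1e3,t[3]*1e3,m.sum(),np.abs(s.fun).mean()))
    print(n,out[0],'|',out[1])
for n in sys.argv[1:]: f(n)
E
python3 tilt2.py wrist2 wrist3 wrist4 wrist11 wrist12; python3 tilt.py wrist12
```

```text
t 33.85  lx 1.12 ly -2.83 z 206.26 mm  Fx -0.32 Fy 5.71 Fz 0.14  T [ 0.83 -0.25  0.  ] gap 25.62
wrist2 tilt -0.0063 dy 0.00 cx -0.03 cz 0.22 n 7202 r 0.00035 | tilt -0.0043 dy -0.15 cx -0.03 cz 0.22 n 7202 r 0.00035
wrist3 tilt 0.0419 dy 0.00 cx -0.00 cz 0.21 n 7300 r 0.00035 | tilt 0.0433 dy -0.10 cx -0.00 cz 0.22 n 7300 r 0.00035
wrist4 tilt -0.0551 dy 0.00 cx -0.03 cz 0.22 n 7304 r 0.00035 | tilt -0.0537 dy -0.10 cx -0.03 cz 0.22 n 7304 r 0.00035
wrist11 tilt 0.0033 dy 0.00 cx -0.03 cz 0.22 n 6997 r 0.00035 | tilt 0.0046 dy -0.09 cx -0.03 cz 0.22 n 6997 r 0.00035
wrist12 tilt -0.0048 dy 0.00 cx -0.01 cz 0.21 n 7034 r 0.00035 | tilt -0.0037 dy -0.08 cx -0.01 cz 0.21 n 7034 r 0.00035
wrist12 y0 0.58 tilt -0.0042 yaw -0.0025 cx 0.24 cz -0.04  top y 0.20 mm 11824 0.00037
```

```bash

python3 -m creep '[0,-3,0,0, 0,-3.4,0,0, 0,-3.4,0,0, 0,-3.4,-40,0, 0,-3.4,-90,0, 0,-3.4,-110,0, 0,-3.4,-110,0, 0,-3.4,-110,0]' >/dev/null; python3 st.py
python3 - <<'E'
from h import *
for n in('wrist','top','scene'): grab(n,n+'13')
a=load('top0')['img'].astype(int);b=load('top13')['img'].astype(int)
cv2.imwrite('pics/t13.png',cv2.cvtColor(np.hstack([load('top13')['img'],load('scene13')['img']])[:,:],cv2.COLOR_RGB2BGR)[:, :1024:2][::2])
E
python3 tilt2.py wrist13
```

```text
t 34.90  lx 0.29 ly -0.23 z 313.93 mm  Fx 0.59 Fy -0.13 Fz -0.96  T [ 0.02  0.02 -0.01] gap 25.77
wrist13 tilt -0.0015 dy 0.00 cx 0.26 cz 0.06 n 3763 r 0.00037 | tilt 0.0001 dy -0.12 cx 0.26 cz 0.06 n 3763 r 0.00037
```

View pics/wrist13.png

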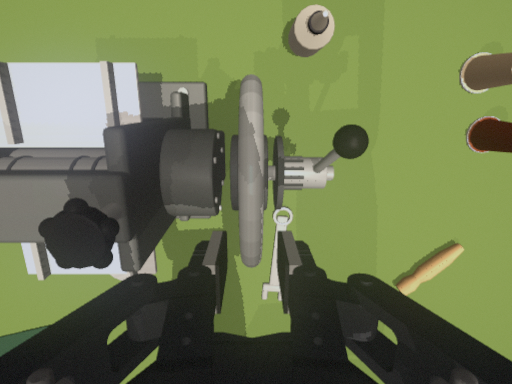

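View pics/scene13.png

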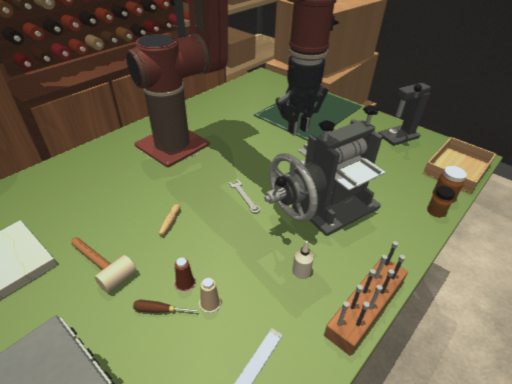

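The gripper is clear, the wheel stands square, the ball is at (350,142) in the wrist view, and the bystanders are where they were. I'll check the lever angle once more before handing in.

```bash
python3 knob.py wrist13 350 142 12; python3 -c "
from workcell import close_job
print(close_job())"
```

```text
wrist13 [ 0.043  -0.0749  0.0853] rad 0.0955 ang 0.467 sin 0.45 0.001
the job is handed in; nothing more can be done
None
```

The hub nut is tightened to what I estimate is a light preload, the wheel no longer knocks, and the job is handed in at about 35 s. No verdict was reported.

- **Play before tightening:** I rocked the loose rim in, then out. It moved freely about 3.7 mm each way with the lever at -0.84 rad, so the play should end at a sine of about 0.15 to 0.22.
- **Tightening:** It took two goes. After the first, the lever rested at a sine of 0.29, less than I had moved it for, and the preload looked marginal. I pinched the ball again and brought it to 0.467 rad (sine 0.45).
- **Preload:** By that estimate the lever is 0.23 to 0.30 past the end of play. The contact force between nut and bearing cannot be read directly, so this is inferred.
- **Final rock:** In and out at about 6 N, the rim gave only about 0.36 mm each way, with no dead zone. That is a little stiffer than the 0.1 mm per N described.
- **Last look:** The lever had not moved since I set it. The wheel stood square to within what the camera fit can show, about 0.0015 rad. The gripper was clear, and nothing else on the bench appeared to have moved.
- **Disagreement:** My first camera estimates of the play came out lower (about 3.1 to 3.3 mm) than the arm's force and position readings. The fit had probably picked up the finger pads. With the pads masked out it agreed with the arm.

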